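# Put the hole gauges away, tips all one way

### The job

Put the two stray brass-tipped hole gauges away in the gauge tray: draw the one that is still in the red plug out of its bore, pick up the one lying on the bench, and lay each flat in an empty channel of its own, brass tip pointing the same way as the gauge already in the tray. Set them down gently, not dropped, and leave that gauge and everything else on the bench as they are.

Things in the scene. Friction and masses are not known exactly. Their poses are not given: they have to be found in the camera images.
- gauge_a: hole gauge, 160 mm long along x, yellow band near the butt. Origin on its axis, midway; x points to the brass tip. Wooden handle x = -80 to +15 mm, 26 mm wide (y), 20 mm high (z); round brass tip 20 mm in diameter to x = +80. 0.15 kg, balances near x = +10. It lies flat on the bench (axis 10 mm above it)
- gauge_b: hole gauge, 160 mm long along x, blue band near the butt. Origin on its axis, midway; x points to the brass tip. Wooden handle x = -80 to +15 mm, 26 mm wide (y), 20 mm high (z); round brass tip 20 mm in diameter to x = +80. 0.15 kg, balances near x = +10. It lies level with about 55 mm of its brass tip in the bore of the red plug, handle outside and free
- gauge_c: hole gauge, 160 mm long along x, green band near the butt. Origin on its axis, midway; x points to the brass tip. Wooden handle x = -80 to +15 mm, 26 mm wide (y), 20 mm high (z); round brass tip 20 mm in diameter to x = +80. 0.15 kg, balances near x = +10. It already lies in the tray and shows which way the tips point; leave it there
- gauge_a_tip (a point): centre of the brass tip's end face of gauge_a (x = +80 mm)
- gauge_a_butt (a point): centre of the wooden end face of gauge_a (x = -80 mm)
- gauge_b_tip (a point): centre of the brass tip's end face of gauge_b (x = +80 mm)
- gauge_b_butt (a point): centre of the wooden end face of gauge_b (x = -80 mm)
- gauge_c_tip (a point): centre of the brass tip's end face of gauge_c (x = +80 mm)
- gauge_c_butt (a point): centre of the wooden end face of gauge_c (x = -80 mm)
- tray: fixed tray, 200 (x) x 240 (y) x 12 mm, blue floor 4 mm high, black lands 12 mm high, any yaw; origin: centre of underside. Three channels along x, 38 mm wide, 190 mm long, at y = -75, 0, +75 mm. Lands only at the ends (|x| 45 to 100 mm); the middle 90 mm is clear for fingers. gauge_c lies at y = -75, tip to +x; a gauge in a channel has its axis 14 mm above the bench
- channel_a (a point): centre of the floor of the channel at y = -75 mm (holds gauge_c)
- channel_b (a point): centre of the floor of the middle channel, empty
- channel_c (a point): centre of the floor of the channel at y = +75 mm, empty
- vise: fixed grey vise, base 150 (x) x 130 mm, jaws 85 mm high, holding a red plug (cylinder 72 mm in diameter, 70 mm long, axis along x, 60 mm up, top 96 mm up). Origin on the bench under the plug's centre. A 25 mm bore runs through along x; gauge_b sticks out at -x (axis 57.5 mm up), over a steel rest 22 mm wide, 26 mm long, 47.5 mm high
- bore_mouth (a point): centre of the bore at the plug's -x face, 60 mm above the bench; the gauge comes out towards the vise's -x
- slug_1: white urethane thumb slug, upright cylinder 32 mm in diameter, 60 mm tall; origin at the centre of its underside. Leave alone
- slug_2: second white thumb slug, the same. Leave alone
- punch: black steel finger-insert punch lying flat, 135 mm long along its x, 24 mm wide and high; origin on the underside. Leave alone
- ruler: chrome span ruler lying flat, 200 x 28 x 5 mm, long axis x; origin at the centre of its underside. Leave alone
- cleaner: blue upright cleaner bottle, 64 mm in diameter, 170 mm tall; origin at the centre of its underside. Leave alone
- tape: grey roll of insert tape lying flat, 100 mm outside, 25 mm high; origin at the centre of its underside. Leave alone
There are look-alikes about, which are no part of the job. What is shaped like the gauge_a but orange or purple is not meant. Leave any orange look-alike of the gauge_b alone.

How it is judged (in metres and radians):
At the end, for the whole second after the job is handed in: gauge_a and gauge_b lie at rest in the tray's middle and +y channels, one in each, gauge_c still in the -y one, all tips to the tray's +x: each end of each axis within 14 mm of the channel's centre line, at least 58 mm from mid-tray, 8 to 19.5 mm above its underside ((((y of gauge_a_tip in the frame of tray between -0.014 and 0.014 m and z of gauge_a_tip in the frame of tray between 0.008 and 0.0195 m and x of gauge_a_tip in the frame of tray above 0.058 m and y of gauge_a_butt in the frame of tray between -0.014 and 0.014 m and z of gauge_a_butt in the frame of tray between 0.008 and 0.0195 m and x of gauge_a_butt in the frame of tray below -0.058 m) and (y of gauge_b_tip in the frame of tray between 0.061 and 0.089 m and z of gauge_b_tip in the frame of tray between 0.008 and 0.0195 m and x of gauge_b_tip in the frame of tray above 0.058 m and y of gauge_b_butt in the frame of tray between 0.061 and 0.089 m and z of gauge_b_butt in the frame of tray between 0.008 and 0.0195 m and x of gauge_b_butt in the frame of tray below -0.058 m)) or ((y of gauge_b_tip in the frame of tray between -0.014 and 0.014 m and z of gauge_b_tip in the frame of tray between 0.008 and 0.0195 m and x of gauge_b_tip in the frame of tray above 0.058 m and y of gauge_b_butt in the frame of tray between -0.014 and 0.014 m and z of gauge_b_butt in the frame of tray between 0.008 and 0.0195 m and x of gauge_b_butt in the frame of tray below -0.058 m) and (y of gauge_a_tip in the frame of tray between 0.061 and 0.089 m and z of gauge_a_tip in the frame of tray between 0.008 and 0.0195 m and x of gauge_a_tip in the frame of tray above 0.058 m and y of gauge_a_butt in the frame of tray between 0.061 and 0.089 m and z of gauge_a_butt in the frame of tray between 0.008 and 0.0195 m and x of gauge_a_butt in the frame of tray below -0.058 m))) and y of gauge_c_tip in the frame of tray between -0.089 and -0.061 m and z of gauge_c_tip in the frame of tray between 0.008 and 0.0195 m and x of gauge_c_tip in the frame of tray above 0.058 m and y of gauge_c_butt in the frame of tray between -0.089 and -0.061 m and z of gauge_c_butt in the frame of tray between 0.008 and 0.0195 m and x of gauge_c_butt in the frame of tray below -0.058 m and linear speed of each of gauge_a, gauge_b below 0.02 m/s and angular speed of each of gauge_a, gauge_b below 0.2 rad/s); the robot touches nothing.
It fails at once if a gauge is dropped: it falls faster than 0.6 m/s (some 18 mm) with no finger holding it ((linear speed of gauge_a above 0.6 m/s and contact force between the fingers and gauge_a below 0.05 N) or (linear speed of gauge_b above 0.6 m/s and contact force between the fingers and gauge_b below 0.05 N)).
It fails at once if a gauge is slammed or pressed into the tray (contact force over 60 N) (contact force between any of gauge_a, gauge_b and tray above 60 N).
It fails at once if the gauge already in the tray is shifted by more than 20 mm (distance of gauge_c from where it was at the start of the episode above 0.02 m).
It fails at once if another thing on the bench is moved by more than 25 mm (distance of any of slug_1, slug_2, punch, ruler, cleaner, tape from where it was at the start of the episode above 0.025 m).
It also fails if it takes over 69 s, if anything falls off the work surface, if the arm or the gripper's body presses on something with over 40 N, if the wrist force passes 120 N, or if a joint passes its speed limit or range.

### The arm

A 6-joint arm with a two-finger parallel gripper is mounted at the origin on the work surface. World frame = base frame: x ahead of the robot, y to its left, z up, the work surface at z = 0. Lengths are in mm, angles in rad, forces in N, time in s.
With the tool pointing down it reaches from about 350 to 875 mm from the base axis. Payload 4.2 kg.
Tool frame: the origin (TCP) lies on the mounting face of the last link; the fingertips stand 173 mm ahead of it and the grasp point (between the pads) lies 155 mm ahead of it; z points along the fingers, y is the line along which they close (so a half turn about z gives the same grasp; the last joint's range is limited). The gripper opens to 85 mm and grips with 20 to 120 N. Pads are 22 mm wide; open, the fingers measure 114 mm over their backs; the gripper's body (76 mm by 85 mm) begins 54 mm behind the grasp point. The pads swing forward as they close: fully open they stand 13 mm farther back than shut.
Start: joints at [1.551, 0.385, 0.008, 0, -1.194, -0.259], TCP at [171.969, 600.855, 404.712] pointing down, gripper open.
Joint ranges: [-3.14, 3.14], [-1.21, 2.06], [-1.07, 1.41], [-3.16, 2.05], [-2.99, -0.16], [-3.1, 3.1]. Speed limits (rad/s): [2.79, 2.79, 3.14, 3.14, 3.14, 3.14].

### API

Orientations are given as a unit quaternion [x, y, z, w].
In Python, from bench import arm gives the robot as it stands. The module is installed in compiled form; this text tells all that it offers.
- The arm moves only by the tool move_arm, never from a script. Its arguments are lists of equal length, an entry for each row: "fingers": the finger opening in mm, from 0 to 85.4; "travel": the shift along the tool's x, y, z in mm, a list of three; "dr": the turn, a rotation vector about the tool's x, y, z in rad, a list of three. A call has 1 to 10 rows; each row is the pose to reach, as a shift and turn from the pose commanded when the call began, along the tool's axes at that moment; what a row does not reach only later rows make up. A row lasts 1/10 s, in which the tool goes at most 50 mm and 8.59 degrees, less where a joint would pass 70% of its speed; a pose out of reach is approached as far as the arm can. A call with a gripper value outside its range is refused whole. The fingers move at their own pace and stop on an object; the grip force is fixed at half the most. Time passes only in rows, so rows that repeat a pose let the fingers close. It gives the time, the measured TCP pose, the force, the opening and the grip force at its end, in the units of the state.
- arm.read_state(): the state, without advancing time (a new reading comes with each control period).
- arm.get_image(name): name is "scene" or "top" or "wrist"; returns the picture (480x640x3 uint8, red, green, blue); there is no depth.
- arm.camera_model(name): a dict with "intrinsics" (3x3 intrinsics, pixels), "k1" (the pictures are not rectified: a ray, as slopes to the right and down, at radius r is drawn at 1 + k1 r^2 times it, then the intrinsics apply), "pose" (4x4, takes a point from camera to world coordinates). Camera axes: x right, y up, looking along -z (the intrinsics and any distortion apply to the point x, -y, -z); pixel columns grow to the right and rows downward; lengths in mm; the calibration is good to about 2 mm. A picture is of the moment at which its call begins: read the wrist's pose just before it. camera_model takes no time and is no camera call; for the wrist camera it gives the pose at the moment of the call.
- arm.job_done(): hands the job in; it is judged then, once.
The state is a dict: "clock": time; "joints": joint angles; "joint_vel": joint speeds; "joint_efforts": joint torques, N m; "position": TCP position; "ee_rot": TCP orientation; "contact_force": force on the tool from outside, world axes, zero at the start; "wrist_torque": the same for the moment, N m; "gripper_width": finger opening in mm; "grasp_force": force on a finger pad.
Only numpy, scipy, OpenCV 4.12 (cv2) and the standard library are available. Lean on these libraries where they do the work, as an engineer would, in place of code of your own. Each camera call takes 0.05 s, during which the arm holds its last target. There are 200 camera calls.

## Working session

There is one attempt and no reset: what is moved stays moved. The work goes in short steps, Python scripts to look and compute and a tool call to move; the robot and the scene stay as the last step left them, time stands still between calls to the robot, and variables do not carry over. Pictures are saved under pics/ and viewed, at most 10 in all, crops included, and the job is handed in when it is done.

Besides the shell and the picture viewer there is one more tool, called by a JSON object that holds its "method" and its "body". move_arm: Moves the arm, as the interface text tells. Its arguments: {"type":"object","properties":{"fingers":{"type":"array","items":{"type":"number"}},"travel":{"type":"array","items":{"type":"array","items":{"type":"number"}}},"dr":{"type":"array","items":{"type":"array","items":{"type":"number"}}}},"required":["fingers","travel","dr"]}

```bash
mkdir -p pics; cat > h.py <<'E'
import numpy as np, cv2
from bench import arm
from scipy.spatial.transform import Rotation as R
def save(n,im): cv2.imwrite('pics/'+n,cv2.cvtColor(im,cv2.COLOR_RGB2BGR))
def ray(cam,uv):
    K=np.array(cam['intrinsics']);k=cam['k1'];P=np.array(cam['pose'])
    d=np.array([(uv[0]-K[0,2])/K[0,0],(uv[1]-K[1,2])/K[1,1]]);u=d.copy()
    for _ in range(30): u=d/(1+k*(u@u))
    return P[:3,3],P[:3,:3]@np.array([u[0],-u[1],-1])
def onz(cam,uv,z):
    o,d=ray(cam,uv);return o+d*(z-o[2])/d[2]
def proj(cam,p):
    K=np.array(cam['intrinsics']);k=cam['k1'];P=np.array(cam['pose'])
    q=P[:3,:3].T@(np.array(p)-P[:3,3]);s=np.array([q[0],-q[1]])/-q[2]
    s=s*(1+k*(s@s));return np.array([K[0,0]*s[0]+K[0,2],K[1,1]*s[1]+K[1,2]])
E
cat > a.py <<'E'
from h import *
np.set_printoptions(precision=2,suppress=True)
for n in ['top','scene']:
    im=arm.get_image(n);save(n+'0.png',im);c=arm.camera_model(n);print(n,c['intrinsics'],c['k1'],np.array(c['pose']))
s=arm.read_state();print({k:np.round(v,3) for k,v in s.items()})
E
python3 a.py
```

```text
top [[604.18   0.   321.  ]
 [  0.   604.18 249.03]
 [  0.     0.     1.  ]] 0.06467864316234373 [[   0.01    0.98   -0.2   213.92]
 [  -1.      0.01   -0.01   58.54]
 [  -0.01    0.2     0.98 1454.  ]
 [   0.      0.      0.      1.  ]]
scene [[622.47   0.   316.48]
 [  0.   622.47 245.62]
 [  0.     0.     1.  ]] -0.08702379859287011 [[   0.21   -0.67    0.71 1489.84]
 [   0.98    0.15   -0.15 -115.69]
 [  -0.      0.73    0.68 1014.04]
 [   0.      0.      0.      1.  ]]
{'clock': np.float64(0.1), 'joints': array([ 1.55,  0.39,  0.01, -0.  , -1.19, -0.26]), 'joint_vel': array([0., 0., 0., 0., 0., 0.]), 'joint_efforts': array([ -0.  , -39.33,  18.89,   4.2 ,  -0.  ,   0.  ]), 'position': array([171.93, 600.71, 403.73]), 'ee_rot': array([ 0.99, -0.14, -0.  ,  0.  ]), 'contact_force': array([-1.11,  0.63, -0.53]), 'wrist_torque': array([ 0.02, -0.02, -0.  ]), 'grasp_force': np.float64(0.0), 'gripper_width': np.float64(85.47)}
```

View pics/top0.png

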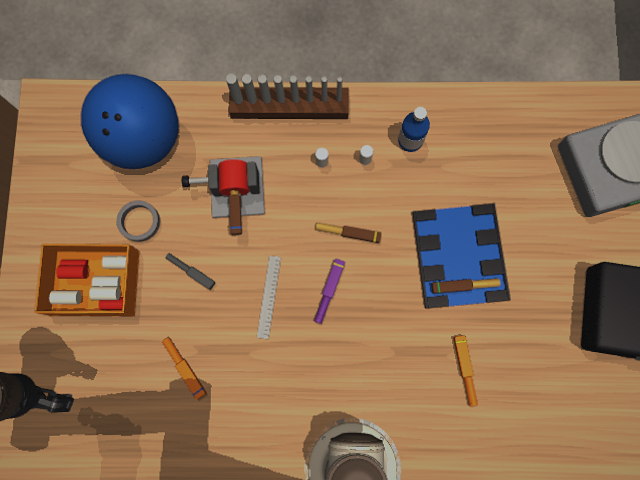

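View pics/scene0.png

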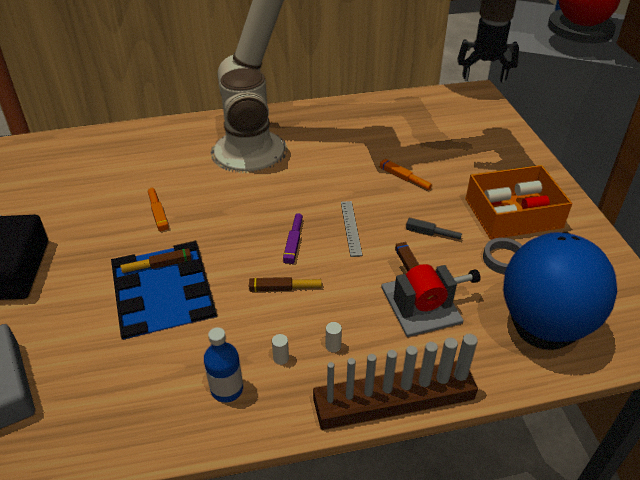

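The top view shows these gauge-shaped things:
- Brown gauge at (348,233), tip at (316,227)
- Purple at (329,291)
- Orange at (185,368) and (465,370)
- Brown gauge in the plug at (235,212)
- gauge_c in the tray at (467,285), tip to the right

The brown one at (348,233) should be gauge_a, because it has a brass tip and a wooden handle. I'll check its band in an enlarged crop.

```bash
cat > b.py <<'E'
from h import *
im=cv2.cvtColor(cv2.imread('pics/top0.png'),cv2.COLOR_BGR2RGB)
save('crop0.png',cv2.resize(im[150:320,180:520],None,fx=2.35,fy=2.35,interpolation=cv2.INTER_CUBIC))
hsv=cv2.cvtColor(im,cv2.COLOR_RGB2HSV)
for n,p in dict(tip_a=(325,229),handle_a=(350,234),band=(378,237),bench=(300,240),bench2=(340,215),floor=(460,250),land=(425,215),land2=(500,280),plug=(233,175),hb=(236,210),tipc=(487,284),hc=(450,286),bandc=(437,287),butt_b=(235,229)).items():
    print(n,hsv[p[1],p[0]])
E
python3 b.py
```

```text
tip_a [ 18 165 165]
handle_a [ 11 153  95]
band [ 10 152  97]
bench [ 15 127 183]
bench2 [ 18 117 183]
floor [109 180 160]
land [ 0 16 47]
land2 [112 101 137]
plug [  1 205 182]
hb [ 11 155  97]
tipc [ 22 158 181]
hc [ 11 152  99]
bandc [ 20 133  94]
butt_b [ 12 170  99]
```

View pics/crop0.png

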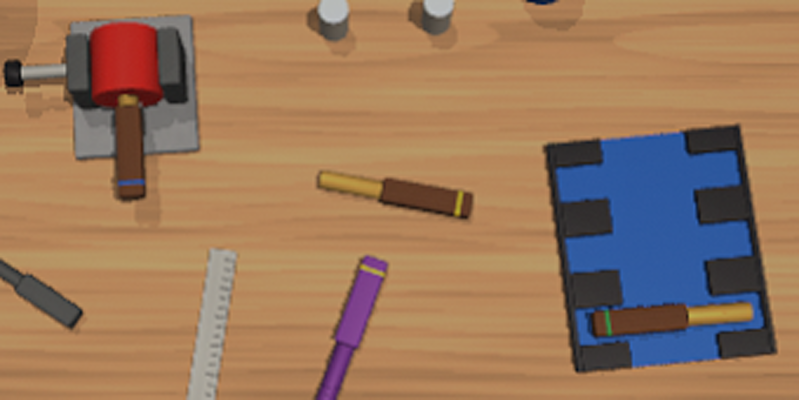

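The crop confirms it: gauge_a is the brown gauge with a yellow band at crop (460,203) and its tip to the left. The one in the plug has a blue band at crop (130,183), so it's gauge_b. gauge_c has a green band, and its tip points right, so tray +x is image right.

```bash
cat > c.py <<'E'
from h import *
np.set_printoptions(precision=1,suppress=True)
im=cv2.cvtColor(cv2.imread('pics/top0.png'),cv2.COLOR_BGR2RGB)
hsv=cv2.cvtColor(im,cv2.COLOR_RGB2HSV);cam=arm.camera_model('top')
def ends(mask,z):
    n,l,st,_=cv2.connectedComponentsWithStats(mask);k=1+np.argmax(st[1:,4])
    p=np.argwhere(l==k)[:,::-1].astype(np.float32)
    w=np.array([onz(cam,q,z)[:2] for q in p],np.float32)
    return p,w
def roi(m,x0,x1,y0,y1):
    o=np.zeros_like(m);o[y0:y1,x0:x1]=m[y0:y1,x0:x1];return o
brown=cv2.inRange(hsv,(5,110,40),(16,255,130))
for n,r,z in [('a',(310,390,218,250),10),('b',(222,250,190,240),57.5),('c',(428,510,276,296),14)]:
    m=roi(brown,*r)
    if n=='a': m|=roi(cv2.inRange(hsv,(14,140,60),(30,255,255)),*r)
    if n=='c': m|=roi(cv2.inRange(hsv,(12,100,60),(70,255,255)),*r)
    m=cv2.morphologyEx(m,cv2.MORPH_CLOSE,np.ones((5,5),np.uint8))
    p,w=ends(m,z);c,s,a=cv2.minAreaRect(w);print(n,cv2.minAreaRect(p),'world',np.array(c),np.array(s),a,cv2.boxPoints((c,s,a)).tolist())
tr=roi(cv2.inRange(hsv,(100,90,60),(120,255,255))|cv2.inRange(hsv,(0,0,0),(180,120,75)),405,520,195,315)
tr=cv2.morphologyEx(tr,cv2.MORPH_CLOSE,np.ones((9,9),np.uint8))
p,w=ends(tr,12);c,s,a=cv2.minAreaRect(cv2.convexHull(w));print('tray',np.array(c),np.array(s),a)
red=roi(cv2.inRange(hsv,(0,150,80),(5,255,255)),205,265,150,200)
p,w=ends(red,96);c,s,a=cv2.minAreaRect(cv2.convexHull(w));print('plug',np.array(c),np.array(s),a)
g=roi(cv2.inRange(hsv,(0,0,90),(180,60,190)),205,268,150,222)
g=cv2.morphologyEx(g,cv2.MORPH_OPEN,np.ones((5,5),np.uint8))
p,w=ends(g,0);c,s,a=cv2.minAreaRect(cv2.convexHull(w));print('base',np.array(c),np.array(s),a)
w=arm.camera_model('wrist');T=np.array(w['pose']);s=arm.read_state();Rt=R.from_quat(s['ee_rot']).as_matrix()
print('wristcam in tool',Rt.T@(T[:3,3]-s['position']),'axes\n',Rt.T@T[:3,:3],'\ntool\n',Rt,w['intrinsics'],w['k1'])
E
python3 c.py
```

```text
a ((347.6120300292969, 231.8839874267578), (66.63484191894531, 11.895883560180664), 10.30484676361084) world [548.3  11.7] [163.1  29.8] 79.83751678466797 [[519.1724243164062, -65.95360565185547], [548.5534057617188, -71.22022247314453], [577.3351440429688, 89.34532928466797], [547.9541625976562, 94.61194610595703]]
b ((232.0, 212.5), (20.0, 45.0), -0.0) world [582.7 288.7] [110.9  47.5] 0.5017642378807068 [[527.0367431640625, 311.96826171875], [527.453125, 264.43011474609375], [638.314697265625, 265.4010009765625], [637.8983154296875, 312.93914794921875]]
c ((465.5563049316406, 284.64727783203125), (10.222293853759766, 67.44115447998047), 85.03025817871094) world [ 420.1 -269.9] [ 24.5 160.5] 5.63850212097168 [[400.0417175292969, -191.25173950195312], [415.8098449707031, -350.9623107910156], [440.2001037597656, -348.5542907714844], [424.4319763183594, -188.84371948242188]]
tray [ 493.3 -259. ] [239.2 202.6] 6.283231735229492
plug [658.8 282.5] [83.5 67.7] 2.391140937805176
base [619.8 249.1] [51.6 55. ] 0.5106720924377441
wristcam in tool [66.7  0.2 30.9] axes
 [[ 0.   1.   0.3]
 [ 1.  -0.  -0. ]
 [ 0.   0.3 -1. ]] 
tool
 [[ 1.  -0.3 -0. ]
 [-0.3 -1.  -0. ]
 [ 0.   0.  -1. ]] [[393.9   0.  322. ]
 [  0.  393.9 241.6]
 [  0.    0.    1. ]] -0.003561300630999398
```

```bash
cat > plan.py <<'E'
# usage: plan.py x y z yaw_deg  (yaw of tool x, tool kept pointing down)
from h import *
import sys
x,y,z,psi=map(float,sys.argv[1:5]);s=arm.read_state();Rt=R.from_quat(s['ee_rot'])
q=R.from_euler('z',psi,degrees=True)*R.from_euler('x',180,degrees=True)
d=Rt.inv().apply(np.array([x,y,z])-s['position']);r=(Rt.inv()*q).as_rotvec()
print('travel',np.round(d,1),'dist',round(float(np.linalg.norm(d))),'dr',np.round(r,3),'t',s['clock'],'pos',np.round(s['position'],1),'F',np.round(s['contact_force'],1),'w',s['gripper_width'],'j',np.round(s['joints'],2))
E
python3 plan.py 560 288 330 1
```

```text
travel [459.2 193.6  74.2] dist 504 dr [ 0.002  0.    -0.296] t 0.1 pos [171.9 600.7 403.7] F [-1.1  0.6 -0.5] w 85.469800191133 j [ 1.55  0.39  0.01 -0.   -1.19 -0.26]
```

{"method": "move_arm", "body": {"fingers": [85, 85, 85, 85, 85, 85, 85, 85, 85, 85], "travel": [[459, 194, 74], [459, 194, 74], [459, 194, 74], [459, 194, 74], [459, 194, 74], [459, 194, 74], [459, 194, 74], [459, 194, 74], [459, 194, 74], [459, 194, 74]], "dr": [[0, 0, -0.296], [0, 0, -0.296], [0, 0, -0.296], [0, 0, -0.296], [0, 0, -0.296], [0, 0, -0.296], [0, 0, -0.296], [0, 0, -0.296], [0, 0, -0.296], [0, 0, -0.296]]}}

```text
clock: 1.1
position: [558.2, 288.8, 330.6]
ee_rot: [1.0, 0.009, -0.0, 0.0]
contact_force: [0.4, 1.6, 1.0]
gripper_width: 84.8
grasp_force: 0.0
```

{"method": "move_arm", "body": {"fingers": [60, 60, 60, 60, 60], "travel": [[4, 2, 1], [4, 2, 1], [4, 2, 1], [4, 2, 1], [4, 2, 1]], "dr": [[0, 0, 0], [0, 0, 0], [0, 0, 0], [0, 0, 0], [0, 0, 0]]}}

```text
clock: 1.6
position: [560.1, 289.6, 330.8]
ee_rot: [1.0, 0.01, 0.0, -0.0]
contact_force: [-0.6, -0.5, 0.5]
gripper_width: 59.6
grasp_force: 0.0
```

```bash
cat > wl.py <<'E'
from h import *
import sys,json
s=arm.read_state();c=arm.camera_model('wrist');im=arm.get_image('wrist');save(sys.argv[1]+'.png',im)
json.dump({k:np.array(v).tolist() for k,v in c.items()},open(sys.argv[1]+'.json','w'))
print(np.round(s['position'],1),np.round(R.from_quat(s['ee_rot']).as_matrix(),3).tolist(),np.round(s['joints'],2),s['clock'],s['gripper_width'],np.round(c['pose'],2).tolist())
E
python3 wl.py w1
```

```text
[560.1 289.6 330.8] [[1.0, 0.019, 0.001], [0.019, -1.0, 0.001], [0.001, -0.001, -1.0]] [ 0.73  0.45 -0.08 -0.   -1.04  0.86] 1.6 59.579956356362665 [[0.02, 0.96, 0.27, 626.72], [-1.0, 0.02, 0.0, 290.92], [-0.0, -0.27, 0.96, 299.97], [0.0, 0.0, 0.0, 1.0]]
```

View pics/w1.png

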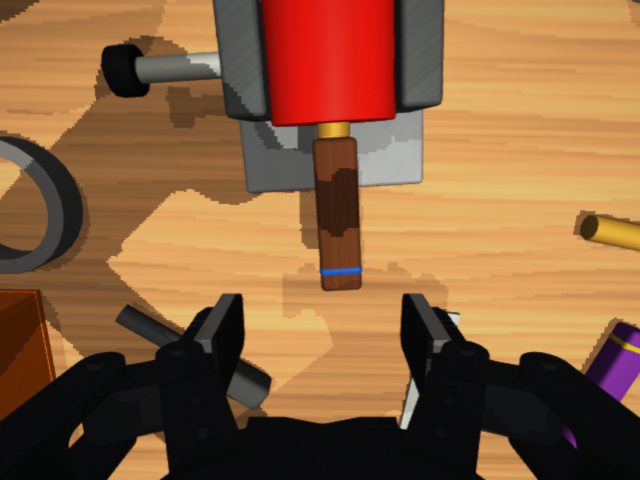

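The wrist view shows gauge_b's handle with its far-end corners at (314,140) and (357,138). The butt corners are at (321,290) and (361,288), the blue band at (341,271), and the brass enters the red plug at (334,122). The handle is free, with nothing beside it.

```bash
cat > d.py <<'E'
from h import *
import json
np.set_printoptions(precision=1,suppress=True)
c=json.load(open('w1.json'));im=cv2.cvtColor(cv2.imread('pics/w1.png'),cv2.COLOR_BGR2HSV)
m=cv2.inRange(im,(2,120,20),(14,255,150));o=np.zeros_like(m);o[138:292,308:368]=m[138:292,308:368]
o=cv2.morphologyEx(o,cv2.MORPH_OPEN,np.ones((7,7),np.uint8))
L=[];M=[]
for v in list(range(155,260,8)):
    u=np.flatnonzero(o[v]);a=onz(c,(u[0],v),67.5);b=onz(c,(u[-1],v),67.5);M.append((a+b)/2);L.append(np.linalg.norm(a-b))
M=np.array(M);print(L);f=np.polyfit(M[:,0],M[:,1],1);print('axis y=',f,np.degrees(np.arctan(f[0])))
for p in [(341,289.5),(341,271),(336,139),(334,122)]: print(p,onz(c,p,67.5))
E
python3 d.py
```

```text
[np.float64(24.246081108363384), np.float64(24.37502140227298), np.float64(23.921887284047735), np.float64(24.050606725204084), np.float64(24.770425512932576), np.float64(26.684451946959317), np.float64(25.638022151239397), np.float64(25.77930907603958), np.float64(26.525039279296582), np.float64(26.672998812847997), np.float64(26.213024572605903), np.float64(26.361048416556255), np.float64(25.277549891402852), np.float64(24.801963765465423)]
axis y= [  0.1 239.4] 4.120114870419988
(341, 289.5) [530.8 277.2  67.5]
(341, 271) [543.3 277.6  67.5]
(336, 139) [623.1 283.1  67.5]
(334, 122) [632.4 284.5  67.5]
```

```bash
python3 plan.py 594.5 282.3 222.5 3.8
```

```text
travel [ 34.2   7.9 108.3] dist 114 dr [-0.    -0.    -0.047] t 1.65 pos [560.1 289.5 330.8] F [0.7 0.2 0.1] w 59.68794383057802 j [ 0.73  0.45 -0.08 -0.   -1.04  0.86]
```

{"method": "move_arm", "body": {"fingers": [60, 60, 60, 60, 60, 60, 60, 60, 60], "travel": [[34, 8, 15], [34, 8, 30], [34, 8, 50], [34, 8, 70], [34, 8, 85], [34, 8, 97], [34, 8, 105], [34, 8, 108], [34, 8, 108]], "dr": [[0, 0, -0.047], [0, 0, -0.047], [0, 0, -0.047], [0, 0, -0.047], [0, 0, -0.047], [0, 0, -0.047], [0, 0, -0.047], [0, 0, -0.047], [0, 0, -0.047]]}}

```text
clock: 2.55
position: [595.1, 281.2, 222.3]
ee_rot: [0.999, 0.032, 0.0, 0.0]
contact_force: [1.1, -0.2, 0.8]
gripper_width: 59.9
grasp_force: 0.0
```

```bash
python3 plan.py 594.5 282.3 222.5 3.8; python3 wl.py w2
```

```text
travel [-0.5 -1.1 -0.2] dist 1 dr [ 0.    -0.    -0.002] t 2.55 pos [595.1 281.2 222.3] F [ 1.1 -0.2  0.8] w 59.93765980747667 j [ 0.69  0.61 -0.12  0.   -0.85  0.95]
[595.1 281.2 222.3] [[0.998, 0.065, 0.0], [0.065, -0.998, -0.0], [0.0, 0.0, -1.0]] [ 0.69  0.61 -0.12  0.   -0.85  0.95] 2.55 59.93765980747667 [[0.07, 0.96, 0.27, 661.63], [-1.0, 0.06, 0.02, 285.62], [-0.0, -0.27, 0.96, 191.47], [0.0, 0.0, 0.0, 1.0]]
```

View pics/w2.png

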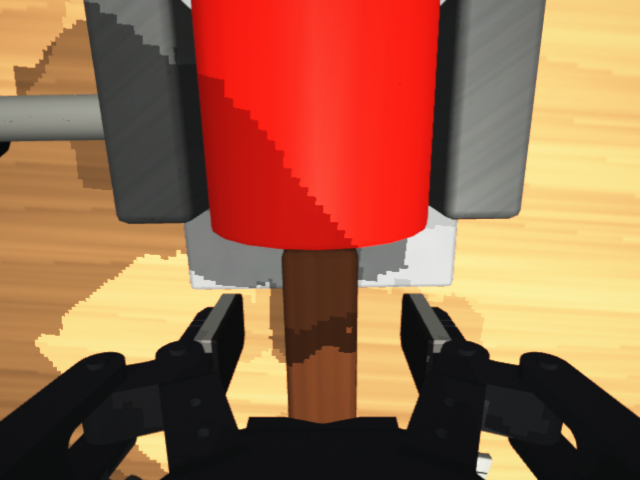

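The handle sits between the pads, centred at column 320 against 322 for the pads, and it's parallel to them. I'm closing the gripper.

{"method": "move_arm", "body": {"fingers": [40, 20, 18, 18, 18, 18, 18, 18], "travel": [[0, 0, 0], [0, 0, 0], [0, 0, 0], [0, 0, 0], [0, 0, 0], [0, 0, 0], [0, 0, 0], [0, 0, 0]], "dr": [[0, 0, 0], [0, 0, 0], [0, 0, 0], [0, 0, 0], [0, 0, 0], [0, 0, 0], [0, 0, 0], [0, 0, 0]]}}

```text
clock: 3.4
position: [595.3, 281.2, 223.2]
ee_rot: [0.999, 0.032, 0.001, -0.0]
contact_force: [-1.7, -0.3, 5.8]
gripper_width: 24.4
grasp_force: 59.5
```

{"method": "move_arm", "body": {"fingers": [18, 18, 18, 18, 18, 18, 18, 18], "travel": [[0, 0, -2], [-3, 0, -2], [-12, 0, -2], [-24, 0, -2], [-38, 0, -2], [-52, 0, -2], [-66, 0, -2], [-75, 0, -2]], "dr": [[0, 0, 0], [0, 0, 0], [0, 0, 0], [0, 0, 0], [0, 0, 0], [0, 0, 0], [0, 0, 0], [0, 0, 0]]}}

```text
clock: 4.2
position: [518.6, 275.8, 223.7]
ee_rot: [0.999, 0.032, -0.001, 0.001]
contact_force: [0.0, 0.2, -1.7]
gripper_width: 24.7
grasp_force: 58.8
```

```bash
python3 plan.py 515 276 330 3.8; python3 wl.py w3
```

```text
travel [  -3.8   -0.4 -106.3] dist 106 dr [ 0.001  0.002 -0.002] t 4.2 pos [518.6 275.8 223.7] F [ 0.   0.2 -1.7] w 24.65348823938601 j [ 0.76  0.51 -0.3  -0.   -0.76  0.87]
[518.6 275.8 223.7] [[0.998, 0.064, -0.002], [0.064, -0.998, -0.001], [-0.002, 0.001, -1.0]] [ 0.76  0.51 -0.3  -0.   -0.76  0.87] 4.2 24.65348823938601 [[0.07, 0.96, 0.27, 585.07], [-1.0, 0.06, 0.02, 280.07], [0.0, -0.27, 0.96, 192.72], [0.0, 0.0, 0.0, 1.0]]
```

View pics/w3.png

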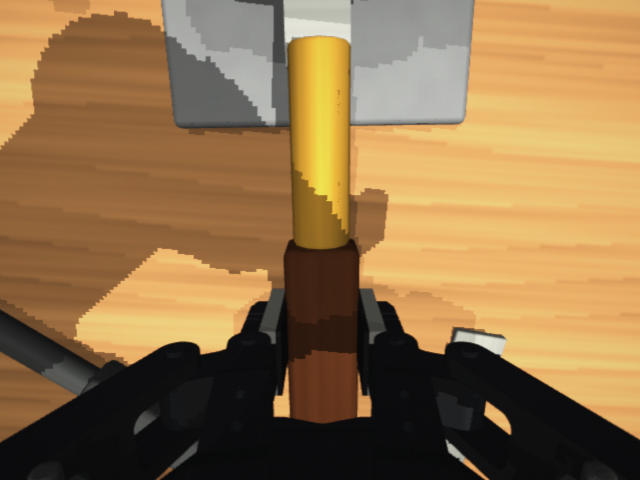

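gauge_b is out of the bore and held straight, with its tip at (319,38) and shoulder at (321,243). I'm lifting it and carrying it over the tray's +y channel.

```bash
python3 - <<'E'
from h import *
import json
c=json.load(open('w3.json'));s=arm.read_state();Rt=R.from_quat(s['ee_rot'])
for p in [(319,37),(321,243),(321,248)]:
    for z in (66,68,70): print(p,z,np.round(Rt.inv().apply(onz(c,p,z)-s['position']),1))
print(s['wrist_torque'])
E
python3 plan.py 566.3 -236 310 -83.7
```

```text
(319, 37) 66 [ 94.3  -1.2 157.5]
(319, 37) 68 [ 93.9  -1.2 155.5]
(319, 37) 70 [ 93.5  -1.1 153.5]
(321, 243) 66 [ 31.8  -0.6 157.7]
(321, 243) 68 [ 32.4  -0.6 155.7]
(321, 243) 70 [ 33.   -0.6 153.7]
(321, 248) 66 [ 30.1  -0.6 157.7]
(321, 248) 68 [ 30.7  -0.6 155.7]
(321, 248) 70 [ 31.3  -0.6 153.7]
[-0.11817955  0.24916422 -0.00243389]
travel [ 15.2 513.8 -85.6] dist 521 dr [3.000e-03 1.000e-03 1.525e+00] t 4.25 pos [517.8 275.6 223.8] F [-0.7 -1.  -2.1] w 24.78532506860017 j [ 0.76  0.51 -0.3  -0.   -0.76  0.87]
```

{"method": "move_arm", "body": {"fingers": [18, 18, 18, 18, 18, 18, 18, 18, 18, 18], "travel": [[0, 0, -40], [0, 0, -86], [2, 45, -86], [4, 95, -86], [5, 145, -86], [7, 195, -86], [8, 245, -86], [10, 295, -86], [11, 345, -86], [12, 395, -86]], "dr": [[0, 0, 0], [0, 0, 0], [0, 0, 0.14], [0, 0, 0.28], [0, 0, 0.42], [0, 0, 0.56], [0, 0, 0.7], [0, 0, 0.84], [0, 0, 0.98], [0, 0, 1.12]]}}

```text
clock: 5.25
position: [557.4, -119.1, 310.2]
ee_rot: [0.862, -0.506, 0.0, -0.0]
contact_force: [2.1, 0.8, -1.7]
gripper_width: 24.6
grasp_force: 59.5
```

```bash
python3 plan.py 566.3 -236 310 -83.7
```

```text
travel [106.4  49.2   0.2] dist 117 dr [-0.     0.     0.399] t 5.25 pos [ 557.4 -119.1  310.2] F [ 2.1  0.8 -1.7] w 24.594494033621785 j [ 0.07  0.38 -0.26 -0.   -0.93  0.44]
```

{"method": "move_arm", "body": {"fingers": [18, 18, 18, 18, 18, 18], "travel": [[42, 19, 0], [80, 37, 0], [106, 49, 0], [106, 49, 0], [106, 49, 0], [106, 49, 0]], "dr": [[0, 0, 0.13], [0, 0, 0.26], [0, 0, 0.399], [0, 0, 0.399], [0, 0, 0.399], [0, 0, 0.399]]}}

```text
clock: 5.85
position: [567.0, -232.7, 310.0]
ee_rot: [0.747, -0.664, -0.0, 0.0]
contact_force: [0.2, -0.7, -1.3]
gripper_width: 24.5
grasp_force: 59.5
```

```bash
python3 wl.py w4;  python3 plan.py 566.3 -236 310 -83.7
```

```text
[ 567.  -232.7  310. ] [[0.117, -0.993, -0.001], [-0.993, -0.117, 0.0], [-0.0, 0.001, -1.0]] [-0.13  0.44 -0.15 -0.   -0.98  0.24] 5.85 24.526514558842337 [[-0.99, 0.11, 0.03, 574.09], [-0.12, -0.96, -0.27, -299.73], [0.0, -0.27, 0.96, 279.13], [0.0, 0.0, 0.0, 1.0]]
travel [3.4 1.2 0.2] dist 4 dr [0.    0.    0.008] t 5.9 pos [ 567.1 -232.4  310.2] F [ 0.  -0.  -1.8] w 24.222248232973563 j [-0.13  0.44 -0.15 -0.   -0.98  0.24]
```

View pics/w4.png

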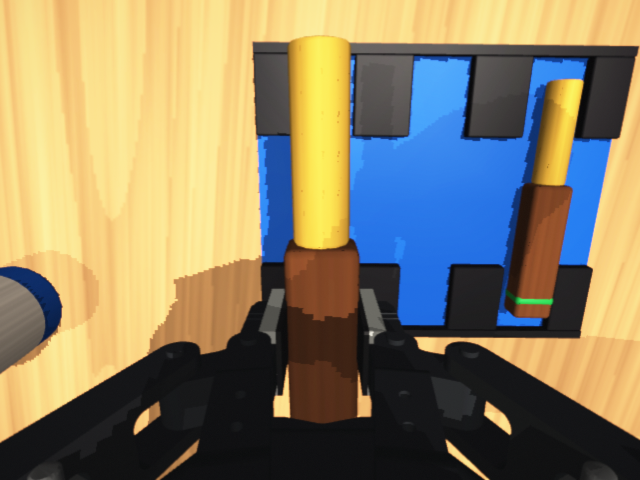

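The wrist view shows gauge_b held straight, tip at (319,38), above the tray. gauge_c lies undisturbed at (540,200), with its tip up in the picture, the same way as gauge_b's. I'll fit the tray pose to the land corners.

```bash
cat > tray.py <<'E'
from h import *
import json
np.set_printoptions(precision=1,suppress=True)
c=json.load(open('w4.json'));g=cv2.cvtColor(cv2.imread('pics/w4.png'),cv2.COLOR_BGR2HSV)
mask=cv2.inRange(g,(0,0,0),(180,255,95));mask=255-cv2.inRange(g,(100,120,60),(125,255,255))
px=[(254,43),(636,46),(257,137),(355,137),(411,137),(469,137),(531,138),(452,265),(500,265)]
tr=[(100,120),(100,-120),(45,120),(45,56),(45,19),(45,-19),(45,-56),(-45,-19),(-45,-56)]
p=cv2.cornerSubPix(cv2.cvtColor(cv2.imread('pics/w4.png'),cv2.COLOR_BGR2GRAY),np.array(px,np.float32)[:,None],(4,4),(-1,-1),(3,30,.01))[:,0]
print((p-np.array(px)).tolist())
for q in (px,p):
    W=np.array([onz(c,u,12)[:2] for u in q]);A=np.array(tr,float)
    ma,mw=A.mean(0),W.mean(0);H=(A-ma).T@(W-mw);a=np.arctan2(H[0,1]-H[1,0],H[0,0]+H[1,1])
    Rm=np.array([[np.cos(a),-np.sin(a)],[np.sin(a),np.cos(a)]]);t=mw-Rm@ma
    print('tray',t,np.degrees(a),'res',np.abs(W-(A@Rm.T+t)).max(1),'chC',Rm@[0,75]+t)
    print('tcp for C (grasp at gauge x -15):',Rm@[-15,75]+t,' for B, tool reversed, grasp -5:',Rm@[-5,0]+t)
E
python3 tray.py
```

```text
Traceback (most recent call last):
  File "tray.py", line 8, in <module>
    p=cv2.cornerSubPix(cv2.cvtColor(cv2.imread('pics/w4.png'),cv2.COLOR_BGR2GRAY),np.array(px,np.float32)[:,None],(4,4),(-1,-1),(3,30,.01))[:,0]
      ~~~~~~~~~~~~~~~~^^^^^^^^^^^^^^^^^^^^^^^^^^^^^^^^^^^^^^^^^^^^^^^^^^^^^^^^^^^^^^^^^^^^^^^^^^^^^^^^^^^^^^^^^^^^^^^^^^^^^^^^^^^^^^^^^^^^^
cv2.error: OpenCV(4.12.0) :-1: error: (-5:Bad argument) in function 'cornerSubPix'
> Overload resolution failed:
>  - Layout of the output array corners is incompatible with cv::Mat
>  - Expected Ptr<cv::UMat> for argument 'corners'
```

```bash
sed -i '/^mask/d;s/np.array(px,np.float32)\[:,None\]/np.array(px,np.float32).reshape(-1,1,2).copy()/' tray.py; python3 tray.py;  python3 plan.py 566.3 -236 310 -83.7
```

```text
[[-1.8051910400390625, -1.63818359375], [2.4132080078125, -0.20514297485351562], [-0.291107177734375, 1.3153533935546875], [0.0, 0.0], [-2.595733642578125, -1.3135833740234375], [0.694580078125, 2.106231689453125], [-2.45013427734375, 2.564910888671875], [-1.097198486328125, -1.23046875], [2.700775146484375, 1.33062744140625]]
tray [ 492.1 -261.3] -83.77924071380038 res [0.7 2.3 1.4 1.  0.7 0.7 4.6 1.8 4.4] chC [ 566.7 -253.2]
tcp for C (grasp at gauge x -15): [ 565.1 -238.3]  for B, tool reversed, grasp -5: [ 491.6 -256.4]
tray [ 492.3 -261.1] -83.83979841661747 res [0.7 1.1 2.1 1.1 1.1 1.6 3.5 2.6 2. ] chC [ 566.8 -253. ]
tcp for C (grasp at gauge x -15): [ 565.2 -238.1]  for B, tool reversed, grasp -5: [ 491.7 -256.1]
travel [3.4 1.2 0.2] dist 4 dr [0.    0.    0.008] t 5.9 pos [ 567.1 -232.4  310.2] F [ 0.  -0.  -1.8] w 24.222248232973563 j [-0.13  0.44 -0.15 -0.   -0.98  0.24]
```

```bash
python3 plan.py 564.8 -238.2 184 -83.8
```

```text
travel [  5.5   3.  126.2] dist 126 dr [0.   0.   0.01] t 5.9 pos [ 567.1 -232.4  310.2] F [ 0.  -0.  -1.8] w 24.222248232973563 j [-0.13  0.44 -0.15 -0.   -0.98  0.24]
```

{"method": "move_arm", "body": {"fingers": [18, 18, 18, 18, 18, 18, 18, 18, 18, 18], "travel": [[5.5, 3, 15], [5.5, 3, 40], [5.5, 3, 65], [5.5, 3, 85], [5.5, 3, 100], [5.5, 3, 112], [5.5, 3, 120], [5.5, 3, 124], [5.5, 3, 126], [5.5, 3, 126]], "dr": [[0, 0, 0.01], [0, 0, 0.01], [0, 0, 0.01], [0, 0, 0.01], [0, 0, 0.01], [0, 0, 0.01], [0, 0, 0.01], [0, 0, 0.01], [0, 0, 0.01], [0, 0, 0.01]]}}

```text
clock: 6.9
position: [565.0, -239.2, 184.6]
ee_rot: [0.744, -0.669, 0.0, -0.0]
contact_force: [-1.2, 0.6, -1.9]
gripper_width: 24.6
grasp_force: 59.5
```

```bash
python3 plan.py 564.8 -238.2 179.5 -83.8
```

```text
travel [-1.   0.1  5.1] dist 5 dr [-0.001 -0.    -0.002] t 6.9 pos [ 565.  -239.2  184.6] F [-1.2  0.6 -1.9] w 24.638732750194016 j [-0.14  0.6  -0.26  0.   -0.71  0.24]
```

{"method": "move_arm", "body": {"fingers": [18, 18, 18, 18, 18], "travel": [[0, 0, 1], [0, 0, 2], [0, 0, 3], [0, 0, 3.5], [0, 0, 3.5]], "dr": [[0, 0, 0], [0, 0, 0], [0, 0, 0], [0, 0, 0], [0, 0, 0]]}}

```text
clock: 7.4
position: [564.7, -239.3, 180.7]
ee_rot: [0.744, -0.669, -0.0, 0.0]
contact_force: [-0.9, -0.0, -0.8]
gripper_width: 24.6
grasp_force: 59.5
```

{"method": "move_arm", "body": {"fingers": [18, 18, 18], "travel": [[0, 0, 0.5], [0, 0, 1], [0, 0, 1]], "dr": [[0, 0, 0], [0, 0, 0], [0, 0, 0]]}}

```text
clock: 7.7
position: [564.8, -239.2, 179.8]
ee_rot: [0.744, -0.669, 0.0, 0.0]
contact_force: [-1.1, 0.4, -0.5]
gripper_width: 24.7
grasp_force: 59.5
```

{"method": "move_arm", "body": {"fingers": [18, 18, 18], "travel": [[0, 0, 0.4], [0, 0, 0.8], [0, 0, 0.8]], "dr": [[0, 0, 0], [0, 0, 0], [0, 0, 0]]}}

```text
clock: 8.0
position: [564.8, -239.2, 179.8]
ee_rot: [0.744, -0.669, 0.0, -0.0]
contact_force: [-2.7, 1.0, 5.0]
gripper_width: 24.8
grasp_force: 60.3
```

Contact reads 5 N upward, so gauge_b is resting on the tray floor. I'm opening just enough to clear it, then going up.

{"method": "move_arm", "body": {"fingers": [30, 36, 46, 50, 50, 50, 50, 50, 50, 50], "travel": [[0, 0, 0], [0, 0, 0], [0, 0, 0], [0, 0, 0], [0, 0, 0], [0, 0, -10], [0, 0, -25], [0, 0, -50], [0, 0, -90], [0, 0, -130]], "dr": [[0, 0, 0], [0, 0, 0], [0, 0, 0], [0, 0, 0], [0, 0, 0], [0, 0, 0], [0, 0, 0], [0, 0, 0], [0, 0, 0], [0, 0, 0]]}}

```text
clock: 9.0
position: [564.6, -239.2, 310.7]
ee_rot: [0.744, -0.669, -0.0, 0.0]
contact_force: [1.3, 0.1, 0.0]
gripper_width: 49.3
grasp_force: 0.0
```

```bash
python3 wl.py w5; python3 plan.py 546 7 300 -100.2
```

```text
[ 564.6 -239.2  310.7] [[0.106, -0.994, -0.001], [-0.994, -0.106, -0.0], [0.0, 0.001, -1.0]] [-0.14  0.44 -0.15  0.   -0.98  0.24] 9.0 49.34594695211411 [[-0.99, 0.1, 0.03, 570.85], [-0.11, -0.96, -0.27, -306.31], [0.0, -0.27, 0.96, 279.8], [0.0, 0.0, 0.0, 1.0]]
travel [-247.8   -6.    17.7] dist 249 dr [-0.014 -0.005  0.286] t 9.05 pos [ 566.5 -239.9  319.2] F [ 1.5 -0.9  6.7] w 49.696503120713906 j [-0.14  0.44 -0.14  0.   -0.98  0.24]
```

View pics/w5.png

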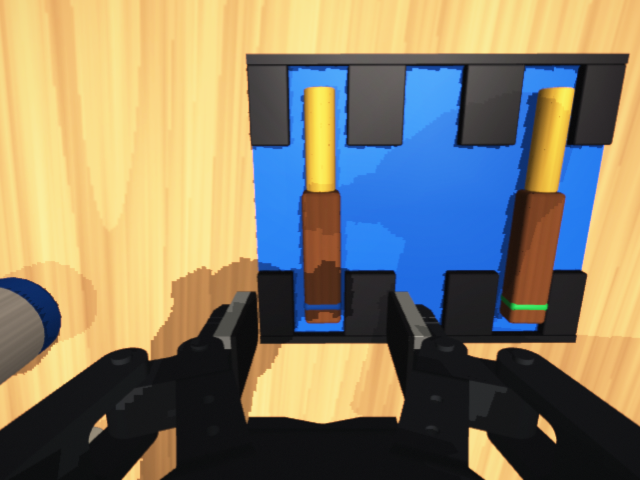

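gauge_b now lies flat in the +y channel: tip at (320,90), butt at (322,320), clear of the lands on both sides. Next is gauge_a.

{"method": "move_arm", "body": {"fingers": [60, 60, 60, 60, 60, 60, 60, 60], "travel": [[-40, -1, 3], [-90, -2, 6], [-140, -4, 10], [-190, -5, 14], [-230, -6, 16], [-248, -6, 16], [-248, -6, 16], [-248, -6, 16]], "dr": [[0, 0, 0.06], [0, 0, 0.12], [0, 0, 0.18], [0, 0, 0.24], [0, 0, 0.286], [0, 0, 0.286], [0, 0, 0.286], [0, 0, 0.286]]}}

```text
clock: 9.85
position: [544.5, 8.2, 293.5]
ee_rot: [-0.641, 0.767, -0.0, 0.0]
contact_force: [-0.5, -0.2, -0.2]
gripper_width: 59.9
grasp_force: 0.0
```

```bash
python3 wl.py w6; python3 plan.py 546.9 3.8 300 -100.2; cat > e.py <<'E'
from h import *
import json
np.set_printoptions(precision=1,suppress=True)
c=json.load(open('w6.json'));im=cv2.cvtColor(cv2.imread('pics/w6.png'),cv2.COLOR_BGR2HSV)
v0,v1=100,300
p0=proj(c,[562.6,92,10]);p1=proj(c,[533.9,-68.6,10]);print('expected px tip,butt',p0,p1)
m=cv2.inRange(im,(2,120,20),(14,255,130));m=cv2.morphologyEx(m,cv2.MORPH_OPEN,np.ones((7,7),np.uint8))
n,l,st,ce=cv2.connectedComponentsWithStats(m)
print([(i,st[i].tolist()) for i in range(1,n) if st[i,4]>800])
E
python3 e.py
```

```text
[544.5   8.2 293.5] [[-0.178, -0.984, 0.001], [-0.984, 0.178, 0.0], [-0.0, -0.001, -1.0]] [ 0.31  0.36 -0.34  0.   -0.87 -0.49] 9.85 59.89531065851896 [[-0.98, -0.17, -0.05, 531.69], [0.18, -0.95, -0.26, -58.17], [0.0, -0.27, 0.96, 262.63], [0.0, 0.0, 0.0, 1.0]]
travel [ 3.3 -3.  -6.6] dist 8 dr [-0.001  0.    -0.002] t 9.9 pos [544.5   7.6 293.3] F [ 0.1  0.  -0. ] w 59.82163511499059 j [ 0.31  0.36 -0.34  0.   -0.87 -0.49]
expected px tip,butt [316.3 352.6] [315.1 115.6]
[(2, [295, 115, 44, 20, 850]), (3, [295, 143, 43, 123, 5074]), (19, [297, 357, 37, 67, 1076])]
```

View pics/w6.png

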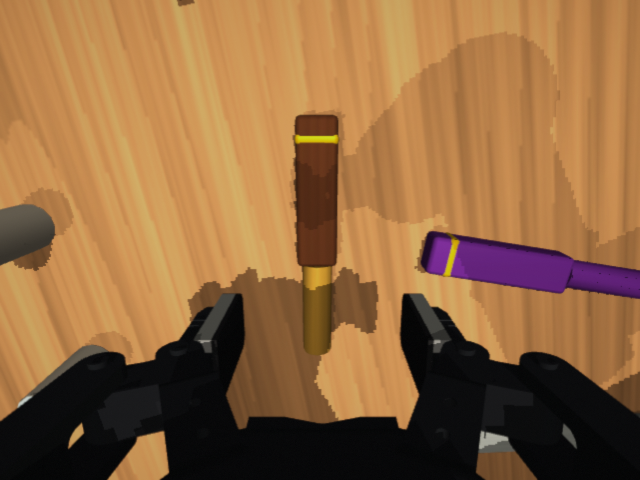

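The wrist view shows gauge_a with its yellow band at (316,139), butt at (316,115), shoulder at (317,265) and tip at (317,353). It's aligned with the tool, the tip towards tool -x. The purple look-alike is well clear at (500,262).

```bash
python3 - <<'E'
from h import *
import json
c=json.load(open('w6.json'));im=cv2.cvtColor(cv2.imread('pics/w6.png'),cv2.COLOR_BGR2HSV)
m=cv2.inRange(im,(2,120,20),(14,255,130));m=cv2.morphologyEx(m,cv2.MORPH_OPEN,np.ones((7,7),np.uint8))
M=[]
for v in range(150,260,10):
    u=np.flatnonzero(m[v,285:350])+285;M.append((onz(c,(u[0],v),20)+onz(c,(u[-1],v),20))/2)
M=np.array(M);f=np.polyfit(M[:,1],M[:,0],1);print('x=',f,'yaw',90-np.degrees(np.arctan(f[0])))
for q,z in [((316,115),20),((317,266),20),((317,353),10)]: print(q,np.round(onz(c,q,z),1))
E
python3 plan.py 546.9 3.8 175.5 -100.2
```

```text
x= [1.80980334e-01 5.45670570e+02] yaw 79.74162937186824
(316, 115) [533.2 -68.4  20. ]
(317, 266) [549.5  23.8  20. ]
(317, 353) [562.2  92.4  10. ]
travel [  3.3  -3.  117.9] dist 118 dr [-0.001  0.    -0.002] t 9.9 pos [544.5   7.6 293.3] F [ 0.1  0.  -0. ] w 59.82163511499059 j [ 0.31  0.36 -0.34  0.   -0.87 -0.49]
```

{"method": "move_arm", "body": {"fingers": [60, 60, 60, 60, 60, 60, 60, 60, 60, 60], "travel": [[3, -2.5, 20], [3, -2.5, 45], [3, -2.5, 70], [3, -2.5, 88], [3, -2.5, 100], [3, -2.5, 108], [3, -2.5, 114], [3, -2.5, 117], [3, -2.5, 117.5], [3, -2.5, 117.5]], "dr": [[0, 0, -0.001], [0, 0, -0.001], [0, 0, -0.001], [0, 0, -0.001], [0, 0, -0.001], [0, 0, -0.001], [0, 0, -0.001], [0, 0, -0.001], [0, 0, -0.001], [0, 0, -0.001]]}}

```text
clock: 10.9
position: [546.7, 4.7, 176.0]
ee_rot: [-0.641, 0.767, -0.0, 0.0]
contact_force: [0.8, 1.2, 0.5]
gripper_width: 60.1
grasp_force: 0.0
```

```bash
python3 plan.py 546.4 4.1 175.5 -100.2
```

```text
travel [0.7 0.2 0.5] dist 1 dr [-0.001  0.    -0.001] t 10.9 pos [546.7   4.7 176. ] F [0.8 1.2 0.5] w 60.10083519216485 j [ 0.31  0.53 -0.44  0.   -0.6  -0.48]
```

Aligned. I'm closing on gauge_a, then lifting it a little to test the grip.

{"method": "move_arm", "body": {"fingers": [40, 20, 18, 18, 18, 18, 18, 18, 18, 18], "travel": [[0, 0, 0], [0, 0, 0], [0, 0, 0], [0, 0, 0], [0, 0, 0], [0, 0, 0], [0, 0, 0], [0, 0, -4], [0, 0, -10], [0, 0, -10]], "dr": [[0, 0, 0], [0, 0, 0], [0, 0, 0], [0, 0, 0], [0, 0, 0], [0, 0, 0], [0, 0, 0], [0, 0, 0], [0, 0, 0], [0, 0, 0]]}}

```text
clock: 11.9
position: [546.5, 4.6, 185.9]
ee_rot: [-0.641, 0.767, -0.0, 0.0]
contact_force: [-0.1, -0.6, -1.6]
gripper_width: 24.6
grasp_force: 60.3
```

```bash
python3 plan.py 491.4 -253.2 290 96.2
```

```text
travel [ 263.5    8.3 -104.2] dist 283 dr [0.000e+00 1.000e-03 2.854e+00] t 11.9 pos [546.5   4.6 185.9] F [-0.1 -0.6 -1.6] w 24.55624988462755 j [ 0.31  0.51 -0.44  0.   -0.62 -0.48]
```

{"method": "move_arm", "body": {"fingers": [18, 18, 18, 18, 18, 18, 18, 18, 18, 18], "travel": [[0, 0, -40], [0, 0, -80], [10, 0, -104], [35, 1, -104], [60, 2, -104], [90, 3, -104], [120, 4, -104], [150, 5, -104], [180, 6, -104], [210, 7, -104]], "dr": [[0, 0, 0], [0, 0, 0.14], [0, 0, 0.28], [0, 0, 0.42], [0, 0, 0.56], [0, 0, 0.7], [0, 0, 0.84], [0, 0, 0.98], [0, 0, 1.12], [0, 0, 1.26]]}}

```text
clock: 12.9
position: [501.4, -201.9, 289.1]
ee_rot: [-0.063, 0.998, 0.0, -0.0]
contact_force: [0.0, -0.3, -1.1]
gripper_width: 24.8
grasp_force: 60.2
```

```bash
python3 plan.py 491.4 -253.2 290 96.2
```

```text
travel [ 16.4 -49.7  -0.9] dist 52 dr [-0.000e+00 -1.000e-03  1.588e+00] t 12.9 pos [ 501.4 -201.9  289.1] F [ 0.  -0.3 -1.1] w 24.80298603946206 j [-0.08  0.36 -0.36 -0.   -0.86 -1.36]
```

{"method": "move_arm", "body": {"fingers": [18, 18, 18, 18, 18, 18, 18, 18, 18, 18], "travel": [[3, -8, 0], [6, -18, 0], [9, -28, 0], [12, -38, 0], [15, -46, 0], [16, -50, 0], [16, -50, 0], [16, -50, 0], [16, -50, 0], [16, -50, 0]], "dr": [[0, 0, 0.14], [0, 0, 0.28], [0, 0, 0.43], [0, 0, 0.57], [0, 0, 0.72], [0, 0, 0.86], [0, 0, 1.0], [0, 0, 1.15], [0, 0, 1.29], [0, 0, 1.43]]}}

```text
clock: 13.9
position: [492.5, -252.4, 288.9]
ee_rot: [0.607, 0.795, -0.0, -0.001]
contact_force: [0.4, 0.1, -1.4]
gripper_width: 24.6
grasp_force: 60.2
```

{"method": "move_arm", "body": {"fingers": [18, 18, 18, 18], "travel": [[0, 0, 0], [0, 0, 0], [0, 0, 0], [0, 0, 0]], "dr": [[0, 0, 0.1], [0, 0, 0.158], [0, 0, 0.158], [0, 0, 0.158]]}}

```text
clock: 14.3
position: [492.7, -252.4, 289.2]
ee_rot: [0.665, 0.747, -0.0, -0.0]
contact_force: [0.0, 0.9, -2.5]
gripper_width: 24.8
grasp_force: 60.2
```

```bash
python3 plan.py 491.4 -253.2 184.5 96.2; python3 wl.py w7; python3 - <<'E'
from h import *
import json
# where the held gauge lies: handle mask rows in the wrist picture, in tool axes at the handle's top
c=json.load(open('w7.json'));im=cv2.cvtColor(cv2.imread('pics/w7.png'),cv2.COLOR_BGR2HSV)
s=arm.read_state();Rt=R.from_quat(s['ee_rot']);z=s['position'][2]-155.5
y=cv2.inRange(im,(23,150,100),(33,255,255))[:300,260:380];v,u=np.nonzero(y)
b=cv2.inRange(im,(2,110,10),(14,255,150))[:300,260:380]
rows=np.flatnonzero((b>0).sum(1)>30)
print('yellow',np.c_[u,v].mean(0)+[260,0] if len(u) else None,'brown rows',rows.min(),rows.max())
for q in [(u.mean()+260,v.mean()),(320,rows.min())]: print(np.round(Rt.inv().apply(onz(c,q,z)-s['position']),1))
for r in (rows.min()+15,230,270): 
    w=np.flatnonzero(b[r])+260;print(r,w.min(),w.max())
E
```

```text
travel [ -0.7  -1.3 104.7] dist 105 dr [-0.001 -0.     0.007] t 14.3 pos [ 492.7 -252.4  289.2] F [ 0.   0.9 -2.5] w 24.795697414503632 j [-0.18  0.38 -0.32 -0.   -0.87 -2.85]
[ 492.7 -252.4  289.2] [[-0.115, 0.993, -0.001], [0.993, 0.115, 0.0], [0.0, -0.001, -1.0]] [-0.18  0.38 -0.32 -0.   -0.87 -2.85] 14.3 24.795697414503632 [[0.99, -0.11, -0.03, 484.03], [0.12, 0.96, 0.26, -185.34], [-0.0, -0.27, 0.96, 258.34], [0.0, 0.0, 0.0, 1.0]]
yellow [321.75504587 154.73119266] brown rows 90 299
[ 61.1  -1.2 155.5]
[ 79.9  -1.7 155.5]Traceback (most recent call last):
  File "<stdin>", line 12, in <module>
    return umr_minimum(a, axis, None, out, keepdims, initial, where)
ValueError: zero-size array to reduction operation minimum which has no identity
```

The held gauge sits within 2 mm of the expected spot in the grip, so I'm lowering it into the middle channel.

{"method": "move_arm", "body": {"fingers": [18, 18, 18, 18, 18, 18, 18, 18, 18, 18], "travel": [[-1, -1, 15], [-1, -1, 38], [-1, -1, 58], [-1, -1, 75], [-1, -1, 88], [-1, -1, 96], [-1, -1, 101], [-1, -1, 104], [-1, -1, 104.5], [-1, -1, 104.5]], "dr": [[0, 0, 0.007], [0, 0, 0.007], [0, 0, 0.007], [0, 0, 0.007], [0, 0, 0.007], [0, 0, 0.007], [0, 0, 0.007], [0, 0, 0.007], [0, 0, 0.007], [0, 0, 0.007]]}}

```text
clock: 15.35
position: [492.2, -253.6, 185.5]
ee_rot: [0.668, 0.744, 0.0, 0.0]
contact_force: [0.9, -0.4, -2.4]
gripper_width: 24.3
grasp_force: 60.3
```

{"method": "move_arm", "body": {"fingers": [18, 18, 18, 18, 18], "travel": [[0, 0, 1], [0, 0, 2], [0, 0, 3], [0, 0, 3.5], [0, 0, 3.5]], "dr": [[0, 0, 0], [0, 0, 0], [0, 0, 0], [0, 0, 0], [0, 0, 0]]}}

```text
clock: 15.85
position: [492.0, -253.6, 181.4]
ee_rot: [0.668, 0.744, -0.0, -0.0]
contact_force: [-0.0, -0.5, -1.4]
gripper_width: 24.8
grasp_force: 60.3
```

{"method": "move_arm", "body": {"fingers": [18, 18, 18, 18], "travel": [[0, 0, 0.5], [0, 0, 1], [0, 0, 1.5], [0, 0, 1.5]], "dr": [[0, 0, 0], [0, 0, 0], [0, 0, 0], [0, 0, 0]]}}

```text
clock: 16.25
position: [492.0, -253.5, 180.2]
ee_rot: [0.668, 0.744, -0.0, 0.0]
contact_force: [-0.9, 0.9, 0.7]
gripper_width: 24.8
grasp_force: 60.6
```

{"method": "move_arm", "body": {"fingers": [18, 18, 18], "travel": [[0, 0, 0.3], [0, 0, 0.6], [0, 0, 0.6]], "dr": [[0, 0, 0], [0, 0, 0], [0, 0, 0]]}}

```text
clock: 16.55
position: [492.0, -253.5, 180.2]
ee_rot: [0.668, 0.744, -0.0, 0.0]
contact_force: [-2.4, 2.0, 5.9]
gripper_width: 24.8
grasp_force: 61.3
```

Contact reads 6 N, so gauge_a is seated. I'm releasing it and going up.

{"method": "move_arm", "body": {"fingers": [30, 36, 46, 50, 50, 50, 50, 50, 50, 50], "travel": [[0, 0, 0], [0, 0, 0], [0, 0, 0], [0, 0, 0], [0, 0, 0], [0, 0, -10], [0, 0, -25], [0, 0, -50], [0, 0, -90], [0, 0, -130]], "dr": [[0, 0, 0], [0, 0, 0], [0, 0, 0], [0, 0, 0], [0, 0, 0], [0, 0, 0], [0, 0, 0], [0, 0, 0], [0, 0, 0], [0, 0, 0]]}}

```text
clock: 17.55
position: [491.7, -253.5, 311.1]
ee_rot: [0.668, 0.744, -0.0, -0.0]
contact_force: [1.1, 0.0, 0.3]
gripper_width: 49.7
grasp_force: 0.0
```

{"method": "move_arm", "body": {"fingers": [50, 50, 50, 50], "travel": [[0, 0, -20], [0, 0, -20], [0, 0, -20], [0, 0, -20]], "dr": [[0, 0, 0], [0, 0, 0], [0, 0, 0], [0, 0, 0]]}}

```text
clock: 17.95
position: [491.4, -253.4, 328.3]
ee_rot: [0.668, 0.744, -0.0, -0.001]
contact_force: [0.5, -0.6, -0.5]
gripper_width: 50.0
grasp_force: 0.0
```

```bash
python3 wl.py w8
```

```text
[ 491.4 -253.4  328.3] [[-0.107, 0.994, -0.002], [0.994, 0.107, 0.001], [0.001, -0.002, -1.0]] [-0.18  0.33 -0.28 -0.   -0.96 -2.85] 17.95 49.97022699386724 [[0.99, -0.11, -0.03, 483.33], [0.11, 0.96, 0.26, -186.26], [-0.0, -0.26, 0.96, 297.53], [0.0, 0.0, 0.0, 1.0]]
```

View pics/w8.png

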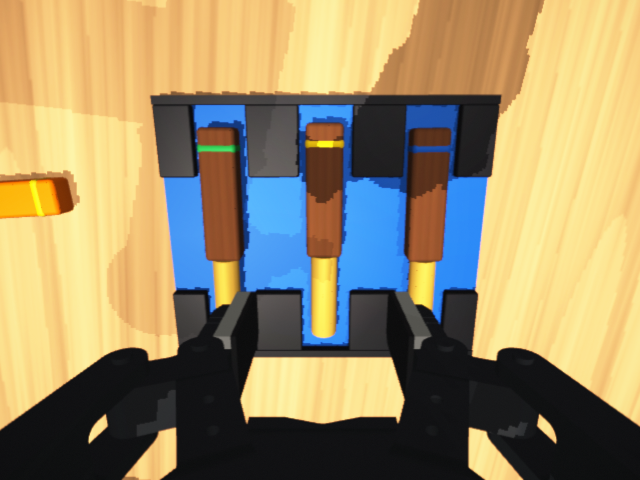

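The picture shows all three gauges flat in their own channels with their tips the same way. The green band is at (218,148), the yellow at (325,144) and the blue at (430,150), and the gripper is clear of everything.

```bash
python3 -c "
from bench import arm
print(arm.job_done())"
```

```text
the job is handed in; nothing more can be done
None
```

I put gauge_a in the tray's middle channel and gauge_b in the +y channel, both lying flat with tips the same way as gauge_c, and handed the job in at about 18 s; no verdict came back.

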